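# Prise open the belt tensioner and hold its sprung slide at the mark

## Robot

A 7-joint arm with a two-finger parallel gripper is mounted at the origin on a cart in front of the work surface, level with it; the furniture and walls round the work are solid. World frame = base frame: x ahead of the robot, y to its left, z up, the work surface at z = 0. Lengths are in mm, angles in rad, forces in N, time in s.
With the tool pointing down it reaches from about 350 to 900 mm from the base axis. Payload 19.9 kg.
Tool frame: the origin (TCP) lies at the very end of the fingers, on their centre line; the grasp point (between the pads) lies 19 mm behind it; z points along the fingers, y is the line along which they close (so a half turn about z gives the same grasp; the last joint's range is limited). The gripper opens to 85 mm and grips with 20 to 120 N. Pads are 22 mm wide; open, the fingers measure 114 mm over their backs; the gripper's body (76 mm by 85 mm) begins 54 mm behind the grasp point. The pads swing forward as they close: fully open they stand 13 mm farther back than shut.
Start: joints at [-1.171, 0.417, -0.01, 1.614, 0.005, 1.111, -0.053], TCP at [267.217, 564.973, 210.56] pointing down, gripper open.
Joint ranges: [-2.81, 2.81], [-0.39, 2.02], [-1.27, 1.25], [0.06, 2.57], [-1.19, 4.33], [0.19, 2], [-2.82, 2.82]. Speed limits (rad/s): [1.89, 1.89, 2.39, 2.39, 3.01, 3.01, 3.01].

## Interface

Orientations are given as a rotation vector (axis times angle).
In Python, from cell import arm gives the robot as it stands. The module is installed in compiled form; this text tells all that it offers.
- The arm moves only by the shell command python3 -m inch 'ROWS' [OPENING] [FORCE]. ROWS is JSON, a list of rows, each a list of 4 numbers: the shift along the tool's x, y, z in units of 0.4 m (1.0 is 0.4 m), then the turn about the tool's z in units of pi rad (1.0 is pi rad). A call has 1 to 8 rows; each row shifts and turns the commanded pose from where the row before left it, along the tool's axes as they then stand; what a row does not reach is not made up. A row lasts 1/8 s, in which the tool goes at most 62.5 mm and 10.7 degrees, less where a joint would pass 70% of its speed; a pose out of reach is approached as far as the arm can. A call with a number of a shift or a turn outside -1 to 1 is refused whole. A call with a gripper value outside its range is refused whole. OPENING is the opening in per cent of the stroke, from 0 (shut) to 100 (fully open), set as the call begins (- or left out, the last holds). The fingers move at their own pace and stop on an object; FORCE is the grip in N (left out, the last holds). Time passes only in rows, so rows that do not move let the fingers close. It gives the time, the measured TCP pose, the force, the opening and the grip force at its end, in the units of the state.
- arm.state(): the state, without advancing time (a new reading comes with each control period).
- arm.grab_frame(name): name is "scene" or "top" or "wrist"; returns a dict with "img" (400x640x3 uint8, red, green, blue), "fx", "fy", "cx", "cy" (pixels), "k1" (the pictures are not rectified: a ray, as slopes to the right and down, at radius r is drawn at 1 + k1 r^2 times it, then the intrinsics apply), "R" (3x3) and "t" (3): a world point X has camera coordinates R X + t. Camera axes: x right, y down, z forward; pixel columns grow to the right and rows downward; lengths in mm; the calibration is good to about 2 mm. A picture is of the moment at which its call begins. There is no depth.
- arm.job_done(): hands the job in; it is judged then, once.
The state is a dict: "t": time; "q": joint angles; "joint_velocities": joint speeds; "effort": joint torques, N m; "eef_pos": TCP position; "tcp_rot": TCP orientation; "contact_force": force on the tool from outside, world axes, zero at the start; "moment": the same for the moment, N m; "width": finger opening in mm; "grasp_force": force on a finger pad.
Only numpy, scipy, OpenCV 4.12 (cv2) and the standard library are available. Lean on these libraries where they do the work, as an engineer would, in place of code of your own. Each camera call takes 0.05 s, during which the arm holds its last target. There are 200 camera calls.

## Task

The belt tensioner must be held slack for a belt change. With the screwdriver alone (not the gripper) lever its cover open at the slot in the left side of the box until it stands upright or leans back, and lay the screwdriver down flat on the bench beside the box. Then take hold of the upright post of the sprung slide, pull it toward the robot until its pointer lines up with the pointer of the marker block, and keep hold: the program finishes while the gripper still holds the slide at the mark. Do not disturb the wood offcut, the sanding block or the pencil.

Things in the scene. Friction and masses are not known exactly. Their poses are not given: they have to be found in the camera images.
- tensioner: fixed grey box of 220 (x) x 150 (y) x 70 mm, its two feet with bolts reaching 27 mm farther at the x ends; origin at the centre of its underside on the bench, z up. Walls 8 mm, inner floor 12 mm above the bench, open on top but for the cover. Its -x end faces the robot, its +y side (left) holds the pry slot, the cover is hinged along its -y rim
- pry_slot (a point): middle of the mouth of the pry slot in the outer face of the box's +y wall: a gap 70 mm wide (along the box's x) and 12 mm high just below the cover, 58 to 70 mm above the bench; a screwdriver shank goes in level, along the box's -y, under the cover, with nothing in its way for 130 mm if it goes in at the middle of the slot (the slide's post, up to 64 mm above the bench, stands 26 mm to +x of that line)
- cover (a joint): hinge of the cover, a flat grey plate of 220 x 152 x 4 mm, 0.12 kg, underside 70 mm above the bench when shut; 0 shut, 1.57 upright, 1.9 the stop, leaning back to -y. Stiff: it stays at whatever angle it is left
- cover_hinge (a point): middle of the cover's hinge line, 76 mm to -y of the box's centre, 70 mm above the bench; the hinge line runs along the box's x
- cover_edge (a point): middle of the lower edge of the cover's free side, 152 mm from the hinge line; right above the pry slot when shut
- screwdriver_handle (a point): centre of the handle (22 mm wide, 30 mm high, 100 mm long) of a loose screwdriver, 208 mm over all, 0.09 kg, lying on the bench left of the box; 15 mm above the bench as it lies. Its y axis runs along the screwdriver, from the blade tip to the end of the handle; z is up
- screwdriver_tip (a point): tip of its blade, 145 mm from the handle's centre along -y of the screwdriver; the shank is 6 mm thick and 90 mm long and level with the handle's centre line
- slide: sprung slide inside the box, under the cover: a plate of 36 x 36 x 7 mm with an upright square steel post of 18 x 18 mm on it, from 20 to 64 mm above the bench; origin under its centre, 13 mm above the bench, axes parallel to the box's. It slides only along the box's x; at rest it stands 35 mm to +x of the box's centre; pulled to -x (toward the robot) it can go 85 mm. A spring pulls it home: 3.3 N at rest plus 1.1 N per 10 mm
- pull_post (a point): centre of the slide's post, 48 mm above the bench, where to grip it
- pointer (a point): end of the slide's pointer (4 mm wide), which reaches to +y from the slide, 18 mm above the bench
- mark (a point): end of the 4 mm wide pointer of the fixed marker block (16 x 14 x 8 mm, the pointer at the middle of its 16 mm) on the box's floor, +y of the slide's way, 18 mm above the bench, axes parallel to the box's; 35 to 65 mm nearer the robot than the slide's pointer at rest. The pointers line up when both have the same x in the box's frame; they pass each other with 2 mm between their ends
- offcut: bystander: loose wooden offcut 45 x 120 x 26 mm, origin at the centre of its underside
- sander: bystander: loose brown sanding block 64 x 110 x 29 mm, origin at the centre of its underside
- pencil: bystander: loose pencil 172 mm long, origin at the centre of its underside
Things that resemble listed ones, but are neither listed nor needed, are in the scene too. Of the things that look like the part that bears screwdriver_handle, the larger one is meant.

How it is judged (in metres and radians):
On the way, in this order (a step that is already met when the one before it is completed fails the run):
1. the screwdriver lifts the cover (contact force between screwdriver and cover above 0.2 N and value of joint cover above 0.15 rad), for 0.05 s.
2. the cover stands upright or leans back (value of joint cover above 1.4 rad), for 0.2 s.
3. the screwdriver lies on the bench, let go (height (world z) of screwdriver_handle below 0.022 m and height (world z) of screwdriver_tip below 0.026 m and linear speed of screwdriver below 0.03 m/s and contact force between the fingers and screwdriver below 0.1 N), for 0.2 s.
At the end, for the whole second after the job is handed in: The gripper's fingers hold the slide (contact over 2 N) still with its pointer within 4 mm of the marker's pointer along the box's x, nothing else holding it; the cover stands open at 1.4 rad (80 degrees) or more; the screwdriver lies flat at rest on the bench (x of pointer in the frame of mark between -0.004 and 0.004 m and contact force between the fingers and slide above 2 N and contact force between screwdriver and slide below 0.1 N and linear speed of slide below 0.02 m/s and value of joint cover above 1.4 rad and height (world z) of screwdriver_handle below 0.022 m and height (world z) of screwdriver_tip below 0.026 m and linear speed of screwdriver below 0.03 m/s); the arm keeps its last pose, push and grip.
It fails at once if the gripper or arm, not the screwdriver, moves the cover (value of joint cover below 1.4 rad and contact force between any of the fingers, the arm and cover above 1 N).
It fails at once if a bystander is moved by more than 3 cm (distance of any of offcut, sander, pencil from where it was at the start of the episode above 0.03 m).
It also fails if it takes over 61 s, if anything falls off the work surface, if the arm or the gripper's body presses on something with over 40 N, if the wrist force passes 120 N, or if a joint passes its speed limit or range.

## Working session

There is one attempt and no reset: what is moved stays moved. The work goes in short steps, Python scripts to look and compute and a shell command to move; the robot and the scene stay as the last step left them, time stands still between calls to the robot, and variables do not carry over. Pictures are saved under pics/ and viewed, at most 10 in all, crops included, and the job is handed in when it is done.

```bash
mkdir -p pics; cat > h.py <<'E'
import numpy as np, cv2
from cell import arm
from scipy.spatial.transform import Rotation as Ro
def grab(n,f=None):
    d=arm.grab_frame(n)
    if f: cv2.imwrite('pics/'+f,d['img'][:,:,::-1])
    return d
def px2w(d,u,v,z):
    a=np.array([(u-d['cx'])/d['fx'],(v-d['cy'])/d['fy']]);b=a.copy()
    for _ in range(20): b=a/(1+d['k1']*(b@b))
    R=np.array(d['R']);t=np.array(d['t']);c=-R.T@t;r=R.T@np.r_[b,1]
    return c+r*(z-c[2])/r[2]
def w2px(d,X):
    c=np.array(d['R'])@np.array(X)+np.array(d['t']);b=c[:2]/c[2];b=b*(1+d['k1']*(b@b))
    return b*[d['fx'],d['fy']]+[d['cx'],d['cy']]
E
python3 - <<'E'
from h import *
a=grab('top','top.png');b=grab('scene','scene.png')
for d in(a,b): print(-np.array(d['R']).T@d['t'],d['fx'],d['k1'])
s=arm.state();print(s['t'],s['eef_pos'],s['tcp_rot'],s['width']);print(Ro.from_rotvec(s['tcp_rot']).as_matrix().round(3))
E
```

```text
[ 420.78666938  -54.88178391 1075.86330261] 410.2371808037402 0.002120134881312873
[ -71.09187383 -558.43483448  795.04542697] 452.90570162991696 -0.08122899877921548
0.1 [267.08588454 564.66820218 210.03111249] [-6.88309389e-01 -3.06509612e+00  1.74653777e-03] 85.71632673822496
[[-0.904  0.428 -0.   ]
 [ 0.428  0.904 -0.001]
 [-0.    -0.001 -1.   ]]
```

View pics/top.png

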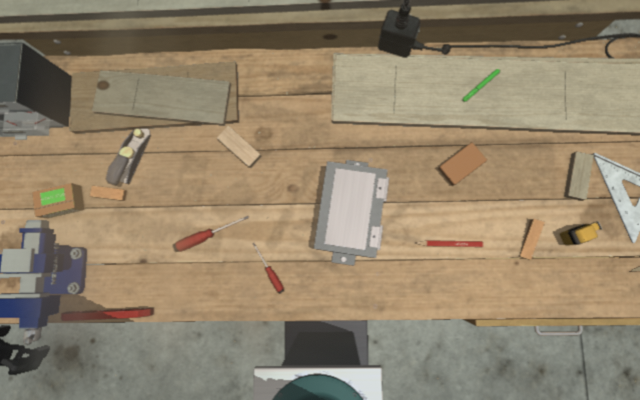

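View pics/scene.png

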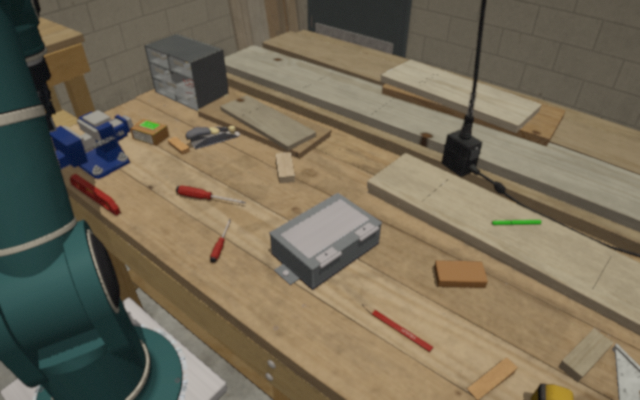

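The top view shows the box at (350,210), with its hinges on the right. There are two red screwdrivers: A runs from tip (247,217) to handle end (175,245), and B from tip (253,243) to handle end (282,291). A looks larger. I'll confirm this with a crop and measured lengths.

```bash
python3 - <<'E'
from h import *
d=grab('top');im=d['img'][:,:,::-1]
cv2.imwrite('pics/crop.png',cv2.resize(im[150:300,165:395],None,fx=3.4,fy=3.4,interpolation=cv2.INTER_CUBIC))
for n,t,e in(('A',(247,217),(175,245)),('B',(253,243),(282,291))):
    p,q=px2w(d,*t,15),px2w(d,*e,15);print(n,p,q,np.linalg.norm(p-q))
E
```

```text
A [527.8484324  177.15394461  15.        ] [458.35856143 364.62835459  15.        ] 199.9387320257383
B [460.13158488 160.63261894  15.        ] [338.18102471  85.38052646  15.        ] 143.29974372096217
```

View pics/crop.png

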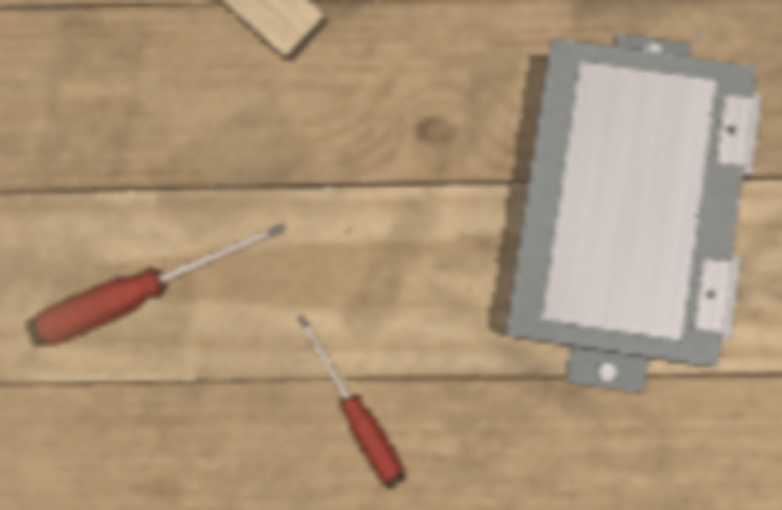

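A is 200 mm long against B's 143 mm, so A is the 208 mm screwdriver meant. In the crop its tip is at (283,229) and its handle end at (32,335). The cover corners are at (552,41), (757,66), (718,364) and (508,333).

```bash
cat >> h.py <<'E'
def tool(dw):  # world shift -> tool units
    s=arm.state();return (Ro.from_rotvec(s['tcp_rot']).as_matrix().T@np.array(dw)/400).round(3)
E
python3 - <<'E'
from h import *
d=grab('top');f=lambda u,v,z:px2w(d,165+(u+.5)/3.4-.5,150+(v+.5)/3.4-.5,z)
C=[f(*c,74) for c in((552,41),(757,66),(718,364),(508,333))]
print(np.round(C),[round(np.linalg.norm(C[i]-C[(i+1)%4])) for i in range(4)])
ex=C[0]-C[3]+C[1]-C[2];yb=np.arctan2(ex[1],ex[0]);ex=np.array([np.cos(yb),np.sin(yb),0]);ey=np.array([-ex[1],ex[0],0])
m=np.mean(C,0);print('box yaw',np.degrees(yb),'centre',m, 'slot mouth',m+9*ex+75*ey)
# feet bolts check z~10
print(f(653,47,10),f(607,372,10),(f(653,47,10)+f(607,372,10))/2)
t,e,j=f(283,229,15),f(32,335,15),f(160,278,15);u=(e-t)/np.linalg.norm(e-t)
print('tip',t,'end',e,np.linalg.norm(e-t),np.linalg.norm(j-t),'dir',np.degrees(np.arctan2(u[1],u[0])),'hc',t+145*u)
s=arm.state();R=Ro.from_rotvec(s['tcp_rot']).as_matrix();print('tool y dir',np.degrees(np.arctan2(R[1,1],R[0,1])))
E
```

```text
[[ 657.  -35.   74.]
 [ 635. -185.   74.]
 [ 420. -149.   74.]
 [ 444.   -0.   74.]] [151, 217, 150, 215]
box yaw -9.449836214962192 centre [539.09960392 -92.36248061  74.        ] slot mouth [560.29127347 -19.85790736  74.        ]
[ 665.35972116 -112.96242518   10.        ] [415.61997317 -71.27096934  10.        ] [540.48984716 -92.11669726  10.        ]
tip [527.80487413 174.83367873  15.        ] end [450.20815529 366.76439329  15.        ] 207.02330778174942 100.98634109596887 dir 112.01326060246835 hc [473.4558042  309.26276263  15.        ]
tool y dir 64.68482580666983
```

```bash
python3 -m inch '[[-0.123,-0.059,0,0],[-0.123,-0.059,0,0],[-0.123,-0.059,0,0],[-0.123,-0.059,0,0],[-0.123,-0.059,0,0],[-0.123,-0.059,0,0],[0,0,0,0],[0,0,0,0]]' 70; python3 -m inch '[[0,0,0.05,0.0593],[0,0,0.05,0.0593],[0,0,0.05,0.0593],[0,0,0.05,0.0593],[0,0,0,0],[0,0,0,0]]'
python3 - <<'E'
from h import *
d=grab('wrist','w1.png')
s=arm.state();p=s['eef_pos'];R=Ro.from_rotvec(s['tcp_rot']).as_matrix();print(p,R[:,1],s['width'])
print(tool(np.array([473.5,309.3,5])-p), w2px(d,[473.5,309.3,15]),w2px(d,[527.8,174.8,15]))
E
```

```text
t: 1.2
eef_pos: [473.3, 311.0, 210.5]
tcp_rot: [-0.688, -3.065, 0.0]
contact_force: [-0.5, -0.1, -0.2]
width: 59.5
grasp_force: 0.0
t: 1.95
eef_pos: [473.3, 311.6, 131.3]
tcp_rot: [1.75, 2.609, 0.001]
contact_force: [0.9, -0.2, -0.1]
width: 59.6
grasp_force: 0.0
[473.62458292 311.48894088 131.49372645] [0.92553133 0.37866962 0.00103619] 60.09770627533687
[-0.005 -0.003  0.316] [318.20445198 185.12969809] [317.50545232 322.32135688]
```

View pics/w1.png

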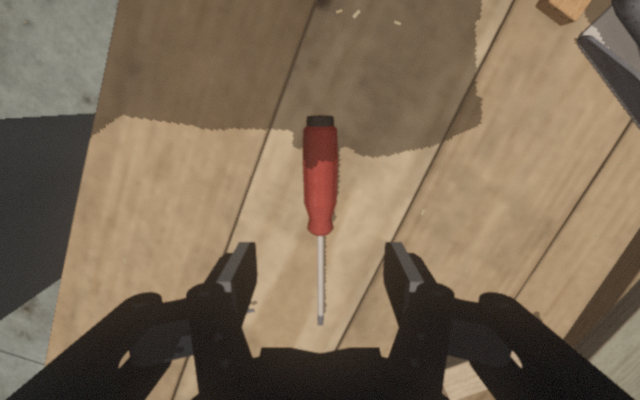

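The wrist view shows the screwdriver upright in the image, with the handle centre at (320,180) and the tip at (320,323). Both are within a few pixels of the prediction, so I'll descend and grip.

```bash
python3 -m inch '[[-0.005,-0.001,0.1,0],[0,0,0.1,0],[0,0,0.07,0],[0,0,0.03,0],[0,0,0.014,0],[0,0,0,0]]'; python3 -m inch '[[0,0,0,0],[0,0,0,0],[0,0,0,0],[0,0,0,0],[0,0,0,0],[0,0,0,0]]' 0 110;  python3 -m inch '[[0,0,-0.1,0],[0,0,-0.1,0],[0,0,-0.1,0.0583],[0,0,0,0.0583],[0,0,0,0.0583],[0,0,0,0],[0,0,0,0]]'
python3 - <<'E'
from h import *
s=arm.state();p=s['eef_pos'];R=Ro.from_rotvec(s['tcp_rot']).as_matrix();print(p,R,s['width'],s['grasp_force'])
E
```

```text
t: 2.75
eef_pos: [474.3, 309.0, 5.7]
tcp_rot: [1.756, 2.605, 0.001]
contact_force: [0.2, -0.1, 0.0]
width: 59.8
grasp_force: 0.0
t: 3.5
eef_pos: [474.5, 309.1, 6.0]
tcp_rot: [1.757, 2.604, 0.002]
contact_force: [-1.6, -1.3, 11.7]
width: 16.9
grasp_force: 107.8
t: 4.38
eef_pos: [473.8, 308.8, 125.0]
tcp_rot: [2.393, 2.035, -0.0]
contact_force: [0.5, 0.0, 0.1]
width: 17.0
grasp_force: 108.0
[473.80817316 308.79714102 124.96724925] [[ 1.60349887e-01  9.87060237e-01 -5.79468394e-05]
 [ 9.87060220e-01 -1.60349895e-01 -1.82304014e-04]
 [-1.89236812e-04 -2.79645922e-05 -9.99999982e-01]] 16.95074593121326 108.02078638225794
```

```bash
python3 - <<'E'
from h import *
w=grab('wrist');s=grab('scene');t=grab('top')
R=np.array(w['R']);print('wrist cam',-R.T@w['t'])
# expected tip: handle centre at tcp, tip 145 along -y box
T=np.array([473.8,308.8,134])-145*np.array([.1603,.9871,0]);
for d in(w,s,t): print(w2px(d,T))
def crop(d,c,k,r=50,q=400):
    u,v=[int(x) for x in c];u=min(max(u,r),640-r);v=min(max(v,r),400-r);print('crop org',u-r,v-r)
    return cv2.resize(d['img'][v-r:v+r,u-r:u+r,::-1],(q,q),interpolation=cv2.INTER_CUBIC)
im=np.hstack([crop(w,w2px(w,T),1,100),crop(s,w2px(s,T),1)])
cv2.imwrite('pics/tip.png',im)
E
```

```text
wrist cam [486.19707689 379.69896579 289.02490227]
[318.25442816 445.60763839]
[218.83783131 182.67959769]
[240.32450316 245.47707016]
crop org 218 200
crop org 168 132
```

View pics/tip.png

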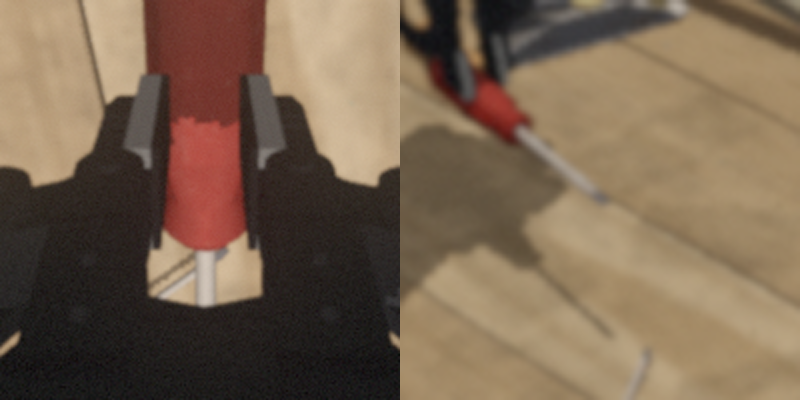

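The tip shows at about (219,182) in the scene view, against a predicted (218.8,182.7). The grasp is level and about where I expected, so I'll move to the pre-insertion point.

```bash
python3 -m inch '[[-0.091,0.087,0,0],[-0.091,0.087,0,0],[-0.091,0.087,0,0],[-0.091,0.087,0,0],[0,0,0.08,0.0012],[0,0,0.075,0],[0,0,0.02,0],[0,0,0,0]]'
python3 - <<'E'
from h import *
s=arm.state();p=s['eef_pos'];R=Ro.from_rotvec(s['tcp_rot']).as_matrix();print(p,R[:,0])
T=p+[0,0,9]-145*R[:,0]
c=np.array([540,-92.2,0]);ex=np.array([.9864,-.1642,0]);ey=np.array([.1642,.9864,0]);print('tip in box',(T-c)@ex,(T-c)@ey,T[2])
w=grab('scene');t=grab('top')
def crop(d,c,r):
    u,v=[int(x) for x in c];print('org',u-r,v-r,r);return cv2.resize(d['img'][v-r:v+r,u-r:u+r,::-1],(400,400),interpolation=cv2.INTER_CUBIC)
a=c+9*ex+75*ey+[0,0,64]
for d in(w,t): print('tip',w2px(d,T),'slot',w2px(d,a))
cv2.imwrite('pics/pre.png',np.hstack([crop(w,w2px(w,T),50),crop(t,w2px(t,T),50)]))
E
```

```text
t: 5.52
eef_pos: [587.3, 142.1, 55.2]
tcp_rot: [2.401, 2.026, -0.0]
contact_force: [0.1, 0.4, -0.1]
width: 16.7
grasp_force: 108.1
[587.29542167 142.12757963  55.22676763] [ 1.68059283e-01  9.85776856e-01 -2.59419560e-04]
tip in box 7.608793369504232 93.91161714216732 64.26438346558409
tip [302.63413901 209.09301935] slot [308.08647078 212.70251469]
tip [313.83951388 199.72791785] slot [321.42509836 200.2800297 ]
org 252 159 50
org 263 149 50
```

View pics/pre.png

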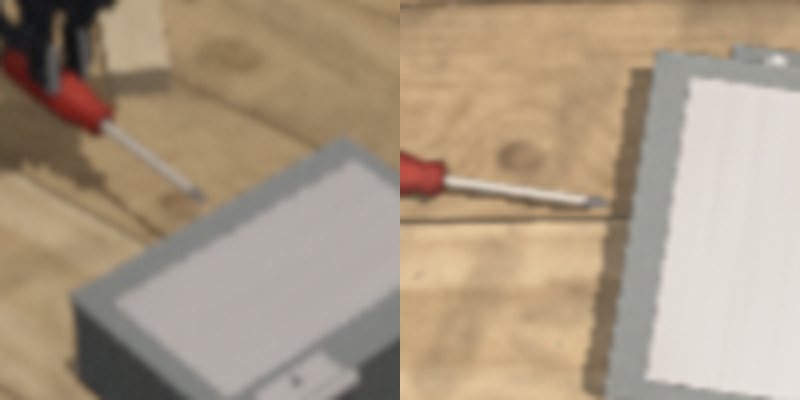

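```bash
python3 -m inch '[[-0.06,0,0,0],[-0.06,0,0,0],[-0.06,0,0,0],[-0.06,0,0,0],[0,0,0,0]]'; python3 -m inch '[[0,0,-0.015,0],[0,0,-0.03,0],[0,0,-0.03,0],[0,0,-0.03,0],[0,0,0,0]]'
python3 - <<'E'
from h import *
s=arm.state();print(s['eef_pos'],s['contact_force'],s['moment'])
d=grab('scene');cv2.imwrite('pics/lift.png',cv2.resize(d['img'][120:290,180:420,::-1],None,fx=2.5,fy=2.5))
E
```

```text
t: 6.25
eef_pos: [571.5, 45.7, 56.3]
tcp_rot: [2.403, 2.022, 0.002]
contact_force: [-0.4, 0.7, -0.7]
width: 17.1
grasp_force: 108.1
t: 6.88
eef_pos: [571.6, 48.0, 98.2]
tcp_rot: [2.401, 2.026, 0.003]
contact_force: [1.2, 1.1, -3.5]
width: 16.6
grasp_force: 108.6
[571.62011433  47.99173269  98.1674924 ] [ 1.24871176  1.06128818 -3.50999092] [ 0.60905086 -0.19934937  0.05161919]
```

View pics/lift.png

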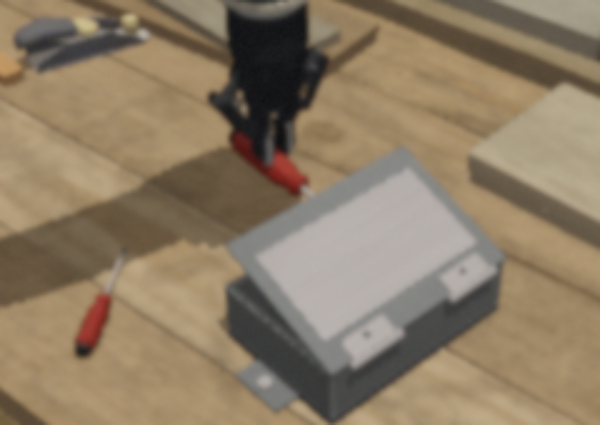

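The cover is rising on the shank (shank at about (315,195), cover ~28°). I'll continue up, then push over.

```bash
python3 -m inch '[[-0.0075,0,-0.035,0],[-0.0075,0,-0.035,0],[-0.0075,0,-0.035,0],[-0.0075,0,-0.035,0],[-0.0075,0,-0.035,0],[0,0,0,0]]'; python3 -m inch '[[-0.04,0,0,0],[-0.04,0,0,0],[-0.04,0,0,0],[-0.04,0,0,0],[-0.04,0,0,0],[0,0,0,0],[0,0,0,0]]'
python3 - <<'E'
from h import *
s=arm.state();p=s['eef_pos'];print(p,s['contact_force'])
R=Ro.from_rotvec(s['tcp_rot']).as_matrix();T=p+[0,0,9]-145*R[:,0]
c=np.array([540,-92.2,0]);ey=np.array([.1642,.9864,0]);print('tip in box y',(T-c)@ey,T[2])
d=grab('scene');cv2.imwrite('pics/open.png',cv2.resize(d['img'][90:290,180:420,::-1],None,fx=2.5,fy=2.5))
E
```

```text
t: 7.68
eef_pos: [569.1, 32.5, 168.3]
tcp_rot: [2.401, 2.024, 0.003]
contact_force: [0.8, 0.8, -1.3]
width: 16.5
grasp_force: 109.5
t: 8.55
eef_pos: [555.0, -45.7, 166.9]
tcp_rot: [-2.401, -2.026, 0.0]
contact_force: [0.8, 0.8, -1.1]
width: 16.4
grasp_force: 109.8
[555.03172997 -45.74205399 166.94089204] [ 0.79087421  0.76402654 -1.10509268]
tip in box y -96.70054750143464 175.9390873584567
```

View pics/open.png

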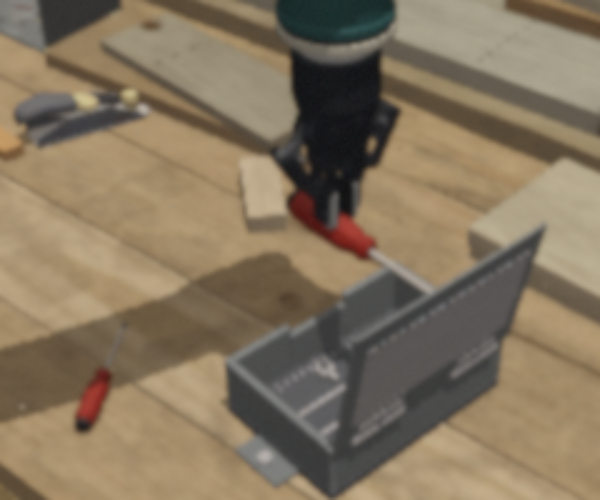

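The cover stands open. Its free corners are at crop (548,228) and (350,342), i.e. pixels (399,181) and (320,227). I'll check the angle numerically.

```bash
python3 - <<'E'
from h import *
d=grab('scene')
c=np.array([540,-92.2,0]);ex=np.array([.9864,-.1642,0]);ey=np.array([.1642,.9864,0]);k=np.array([0,0,1])
for th in(1.3,1.4,1.5,1.57,1.65,1.75,1.85):
    e=c-76*ey+70*k+152*(np.cos(th)*ey+np.sin(th)*k);print(th,w2px(d,e+110*ex).round(1),w2px(d,e-110*ex).round(1))
E
```

```text
1.3 [374.5 165.2] [297.8 208.8]
1.4 [379.6 166.9] [302.7 211.2]
1.5 [384.9 169.2] [307.8 214.4]
1.57 [388.6 171.3] [311.5 217. ]
1.65 [392.9 173.9] [315.7 220.4]
1.75 [398.2 177.9] [321.1 225.2]
1.85 [403.4 182.3] [326.4 230.7]
```

Both corners fit about 1.77 rad. I'll withdraw and lay the screwdriver at about (530,170), clear of the offcut and the small screwdriver.

```bash
python3 -m inch '[[0.1,0,0,0],[0.1,0,0,0],[0.1,0,0,0],[0.1,-0.05,0,0],[0.1,-0.05,0,0],[0.025,-0.05,0,0],[0,0,0,0]]'; python3 -m inch '[[0,0,0.1,0],[0,0,0.1,0],[0,0,0.1,0],[0,0,0.07,0],[0,0,0.02,0],[0,0,0,0]]'; python3 -m inch '[[0,0,0.005,0],[0,0,0,0]]'
```

```text
t: 9.52
eef_pos: [530.2, 172.9, 166.9]
tcp_rot: [-2.398, -2.029, 0.0]
contact_force: [0.5, 0.0, -0.3]
width: 16.8
grasp_force: 109.8
t: 10.28
eef_pos: [531.7, 170.7, 11.3]
tcp_rot: [2.402, 2.025, -0.0]
contact_force: [0.8, -0.1, -0.6]
width: 16.7
grasp_force: 109.8
t: 10.52
eef_pos: [531.7, 171.2, 9.7]
tcp_rot: [2.401, 2.025, 0.002]
contact_force: [0.4, -0.8, -1.0]
width: 16.6
grasp_force: 109.8
```

```bash
python3 -m inch '[[0,0,0.004,0],[0,0,0.003,0],[0,0,0,0]]';python3 -m inch '[[0,0,0,0],[0,0,0,0],[0,0,0,0],[0,0,0,0]]' 45; python3 -m inch '[[0,0,-0.1,0],[0,0,-0.1,0],[0,0,-0.1,0],[0,0,-0.1,0],[0,0,0,0]]'
python3 - <<'E'
from h import *
w=grab('wrist');s=grab('scene');t=grab('top')
print(arm.state()['eef_pos'])
im=np.vstack([np.hstack([cv2.resize(s['img'][100:280,160:430],(400,267)),cv2.resize(t['img'][150:270,220:400],(400,267))]),np.hstack([cv2.resize(w['img'],(400,250)),np.zeros((250,400,3),np.uint8)])])
cv2.imwrite('pics/laid.png',im[:,:,::-1])
E
```

```text
t: 10.9
eef_pos: [531.3, 171.0, 6.2]
tcp_rot: [2.401, 2.026, 0.0]
contact_force: [0.8, 0.1, 0.4]
width: 16.9
grasp_force: 109.9
t: 11.4
eef_pos: [531.3, 171.0, 6.2]
tcp_rot: [2.401, 2.026, -0.0]
contact_force: [0.1, 0.1, 0.3]
width: 38.6
grasp_force: 0.0
t: 12.02
eef_pos: [532.6, 171.5, 169.0]
tcp_rot: [2.401, 2.025, 0.007]
contact_force: [-0.8, 0.4, 0.0]
width: 38.4
grasp_force: 0.0
[530.85721452 170.98128182 165.51989601]
```

View pics/laid.png

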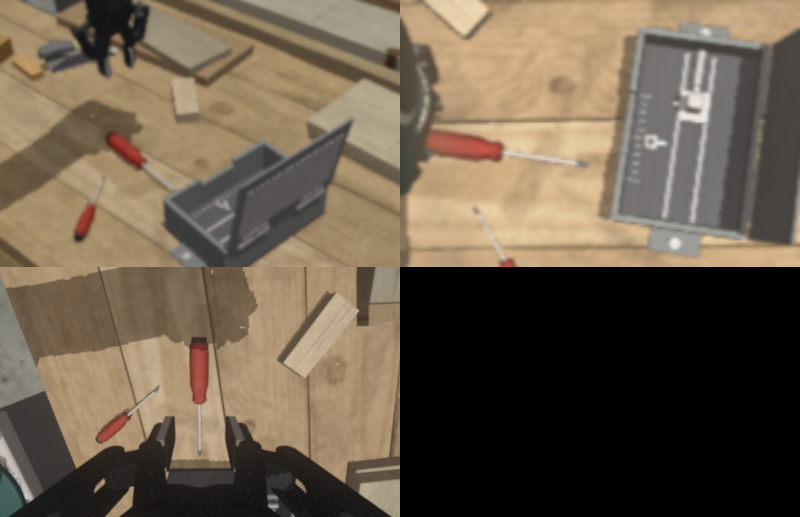

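The screwdriver lies flat (handle crop (465,145), tip (585,164)). In the top crop the post is at (696,103), i.e. pixel (353,196), and the marker block is at (652,141), i.e. pixel (333,213).

```bash
python3 - <<'E'
from h import *
t=grab('top');c=np.array([540,-92.2,0]);ex=np.array([.9864,-.1642,0]);ey=np.array([.1642,.9864,0])
for n,u,v,z in(('post',353.2,196.3,64),('mark',333.4,213.4,20)):
    p=px2w(t,u,v,z)-c;print(n,p+c,'box',p@ex,p@ey)
print('to post@x35,y0, z150',tool(c+35*ex+[0,0,150]-arm.state()['eef_pos']))
E
```

```text
post [569.58925565 -98.94416332  64.        ] box 30.294233389391835 -1.7938869237577322
mark [532.4620245  -48.60790103  20.        ] box -14.593281688644444 41.76151084631347
to post@x35,y0, z150 [-0.644  0.221  0.038]
```

```bash
python3 -m inch '[[-0.107,0.037,0,0],[-0.107,0.037,0,0],[-0.107,0.037,0,0],[-0.107,0.037,0,0],[-0.107,0.037,0,0],[-0.107,0.037,0,0],[0,0,0.03,0],[0,0,0,0]]' 45
python3 - <<'E'
from h import *
w=grab('wrist');np.savez('w.npz',**w)
p=arm.state()['eef_pos'];print(p)
c=np.array([540,-92.2,0]);ex=np.array([.9864,-.1642,0]);ey=np.array([.1642,.9864,0])
for n,x,y,z in(('post',35,0,64),('ptr',35,32,18),('mark',-15,42,20),('corner',110,75,70),('corner',-110,75,70)):print(n,w2px(w,c+x*ex+y*ey+[0,0,z]))
cv2.imwrite('pics/in.png',cv2.resize(w['img'][:,:,::-1],(800,500),interpolation=cv2.INTER_CUBIC))
E
```

```text
t: 13.22
eef_pos: [574.6, -96.6, 152.5]
tcp_rot: [-2.4, -2.024, 0.003]
contact_force: [-0.9, 0.3, -0.1]
width: 38.4
grasp_force: 0.0
[574.97926504 -96.14855033 153.23252502]
post [319.18540269 193.2446251 ]
ptr [319.26114598 145.8742393 ]
mark [264.00847579 135.34114741]
corner [421.5912961   96.41952287]
corner [121.2489393   98.03564821]
```

View pics/in.png

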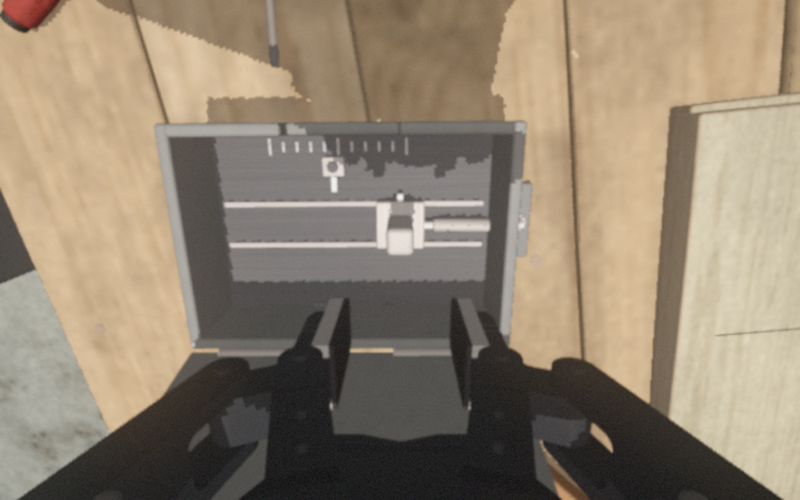

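In the wrist view the post top is at (400,240), the slide's pointer end at (400,194) and the marker's pointer at (334,186), all in the 1.25× view. I'll refine them by brightness centroid.

```bash
python3 - <<'E'
from h import *
w=dict(np.load('w.npz'));g=cv2.cvtColor(w['img'],cv2.COLOR_RGB2GRAY).astype(float)
c=np.array([540,-92.2,0]);ex=np.array([.9864,-.1642,0]);ey=np.array([.1642,.9864,0])
def cen(u0,u1,v0,v1):
    a=g[v0:v1,u0:u1];a=np.clip(a-np.median(g[v0:v1,u0-8:u1+8])-15,0,None);print(a.sum(0).round());U=np.arange(u0,u1);V=np.arange(v0,v1)
    return (a.sum(0)@U)/a.sum(),(a.sum(1)@V)/a.sum()
r=[]
for n,b in(('ptr',(313,328,153,159)),('mark',(260,275,144,153))):
    u,v=cen(*b);p=px2w(w,u,v,18)-c;r.append(p@ex);print(n,u,v,p@ex,p@ey)
print('pull',r[0]-r[1])
print('to post',tool(c+35*ex+[0,0,29]-arm.state()['eef_pos']))
E
```

```text
[  0.   0.   0.   0.  80. 252. 316. 329. 299. 163.   0.   0.   0.   0.
   0.]
ptr 319.6977067407922 156.72967338429464 35.35953172634212 21.935638355493207
[  0.   0.   0.   0. 219. 631. 803. 835. 777. 512.  67.   0.   0.   0.
   0.]
mark 266.8126951092612 147.90998959417274 -13.355585695489102 30.310258371482455
pull 48.71511742183122
to post [-0.005  0.     0.311]
```

```bash
python3 -m inch '[[-0.005,0,0.08,0],[0,0,0.08,0],[0,0,0.08,0],[0,0,0.04,0],[0,0,0.02,0],[0,0,0,0]]' 45 60; python3 -m inch '[[0,0,0,0],[0,0,0,0],[0,0,0,0],[0,0,0,0],[0,0,0,0]]' 0 60
python3 - <<'E'
from h import *
p=arm.state()['eef_pos']-np.array([540,-92.2,0]);print(p@[.9864,-.1642,0],p@[.1642,.9864,0],p[2])
E
```

```text
t: 14.02
eef_pos: [575.4, -98.9, 34.6]
tcp_rot: [2.401, 2.026, 0.0]
contact_force: [0.3, 0.1, 0.5]
width: 38.0
grasp_force: 0.0
t: 14.65
eef_pos: [574.1, -98.8, 35.2]
tcp_rot: [-2.4, -2.024, 0.001]
contact_force: [-13.4, 2.6, 16.2]
width: 16.2
grasp_force: 58.7
34.72605578892336 -0.9087597095666103 35.22862183985564
```

```bash
python3 -m inch '[[0,-0.02,0,0],[0,-0.03,0,0],[0,-0.03,0,0],[0,-0.03,0,0],[0,-0.012,0,0],[0,0,0,0],[0,0,0,0],[0,0,0,0]]'
python3 - <<'E'
from h import *
p=arm.state()['eef_pos']-np.array([540,-92.2,0]);print(p@[.9864,-.1642,0],p@[.1642,.9864,0],p[2])
w=grab('wrist');np.savez('w2.npz',**w)
c=np.array([540,-92.2,0]);ex=np.array([.9864,-.1642,0]);ey=np.array([.1642,.9864,0])
g=cv2.cvtColor(w['img'],cv2.COLOR_RGB2GRAY)
for y in range(12,44,2):
    q=[g[tuple(np.clip(w2px(w,c+x*ex+y*ey+[0,0,18]).round().astype(int)[::-1],0,[399,639]))] for x in np.arange(-26,1,1)]
    print(y,*q)
E
```

```text
t: 15.65
eef_pos: [528.8, -91.4, 35.4]
tcp_rot: [2.399, 2.023, 0.004]
contact_force: [8.1, -2.4, 1.1]
width: 16.1
grasp_force: 59.0
-11.171961305297796 -1.0022448792559884 35.39195904762289
12 169 168 168 169 171 170 167 166 167 169 170 170 172 170 170 172 172 174 170 169 169 168 170 170 173 174 171
14 170 169 166 171 172 172 167 166 166 169 171 170 172 169 169 172 171 172 173 170 169 168 168 171 174 175 172
16 166 165 165 166 168 169 165 163 163 167 166 166 169 168 168 166 169 170 168 165 165 165 165 166 170 173 169
18 130 129 131 128 130 130 130 130 128 128 130 132 129 141 182 187 184 181 161 135 133 133 132 133 133 135 139
20 98 97 102 98 98 99 99 99 99 101 100 99 101 123 184 188 188 179 150 100 101 102 103 105 102 101 103
22 96 96 96 95 96 100 96 96 97 99 97 98 96 120 163 185 187 182 150 95 99 97 96 98 97 98 98
24 96 95 97 95 98 99 98 99 100 95 98 99 100 104 122 140 142 137 123 99 98 97 99 95 95 99 96
26 97 99 99 97 97 98 98 97 94 98 97 135 168 168 165 141 98 98 98 99 98 99 98 97 97 98 97
28 92 93 95 95 93 94 96 94 95 97 96 153 187 188 188 157 100 93 96 96 97 93 98 98 97 93 97
30 96 98 96 97 95 100 98 98 99 97 98 165 188 188 188 157 98 98 98 96 96 98 103 98 101 100 98
32 97 96 96 94 95 95 97 97 99 98 101 165 188 187 188 154 98 94 97 99 99 98 98 96 98 98 98
34 95 94 94 95 94 96 96 95 98 97 98 163 190 189 188 152 99 99 96 96 100 98 97 97 97 93 98
36 93 91 93 94 95 94 95 97 94 106 104 160 184 184 184 149 101 99 101 102 98 94 97 96 95 97 92
38 89 93 93 94 96 112 155 163 163 165 164 164 162 164 166 163 163 163 164 164 152 108 97 94 96 95 94
40 91 97 95 94 97 117 158 164 167 166 143 106 98 97 99 113 153 167 167 167 157 113 99 95 95 96 94
42 93 97 94 98 95 125 158 164 161 141 98 94 94 94 97 97 111 160 168 166 158 113 101 99 97 96 95
```

The slide's pointer is centred at x ≈ -10.0 and the marker's at ≈ -13.0, so 3 mm more is needed.

```bash
python3 -m inch '[[0,-0.0075,0,0],[0,0,0,0],[0,0,0,0],[0,0,0,0],[0,0,0,0],[0,0,0,0],[0,0,0,0],[0,0,0,0]]'
python3 - <<'E'
from h import *
c=np.array([540,-92.2,0]);ex=np.array([.9864,-.1642,0]);ey=np.array([.1642,.9864,0]);xs=np.arange(-26,1,.5)
w=grab('wrist');g=cv2.cvtColor(w['img'],cv2.COLOR_RGB2GRAY)
for n,ys in(('ptr',(20,22)),('mark',(28,32,34))):
    a=np.mean([[g[tuple(w2px(w,c+x*ex+y*ey+[0,0,18]).round().astype(int)[::-1])] for x in xs] for y in ys],0);a=np.clip(a-115,0,None);print(n,a@xs/a.sum())
d=grab('scene');hsv=cv2.cvtColor(d['img'],cv2.COLOR_RGB2HSV)
th=1.77;e=c-76*ey+[0,0,70]+152*(np.cos(th)*ey+np.array([0,0,np.sin(th)]))
for s in(110,-110):
    u,v=w2px(d,e+s*ex).astype(int);print(u,v,cv2.cvtColor(d['img'],cv2.COLOR_RGB2GRAY)[v-6:v+8,u-2])
E
```

```text
t: 16.7
eef_pos: [525.9, -90.8, 35.4]
tcp_rot: [2.399, 2.023, 0.004]
contact_force: [7.7, -3.0, 0.1]
width: 15.8
grasp_force: 59.0
ptr -13.199017199017199
mark -12.949509521061744
399 178 [171 171 172 170 170 168 160 147 131 114 114 124 133 145]
322 226 [25 27 24 26 30 35 41 41 44 48 57 59 61 59]
```

The pointers line up to 0.25 mm, the spring load is steady at about 8 N and the cover edge is still in place, so I'm handing in.

```bash
python3 -c "
from cell import arm
print(arm.job_done())"
```

```text
the job is handed in; nothing more can be done
None
```

I handed the job in at about 17 s of robot time, with no verdict returned: the cover was levered open to about 1.77 rad with the screwdriver, which now lies flat beside the box, and the gripper is holding the slide about 0.25 mm from the mark.

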